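# Set the router table's pull-to-turn dial to the red mark

### The job

Set the router table's locking dial to the red mark: pull the black knob straight up to free it, turn it until its white pointer is at the red mark, then push it back down until it is fully home, and let go. Its locking slot lies a little to one side or the other of the mark, so feel for it gently and never force the knob. Leave the wooden frame, the block and the screwdriver where they lie.

Things in the scene. Friction and masses are not known exactly. Their poses are not given: they have to be found in the camera images.
- box: Fixed grey control box, 150 x 150 x 50 mm tall. Origin: centre of its underside, below the vertical dial axis; z up, x the way the pointer shows at the start. On its top, 52 mm from the dial axis, sit four round studs, 38 and 72 degrees to either side of its x axis: red, yellow, green and blue in an order that changes.
- mark_red: The red stud (12 mm across, 4 mm high). Origin: centre of its underside, on the box's top. Inside the box a worn index ring has one locking slot for each stud and a wide one where the knob starts. The slots do not line up with the studs: the red one's slot lies 8 to 12 degrees to one side or the other of it, which side is not known. The slots of the other studs are over 30 degrees from it.
- dial_pull (a joint): How far the knob is pulled up along the dial axis, in m: 0 home, 0.014 at the upper stop. It moves with a dry friction of 3 N and stays where it is left (there is no spring).
- dial_turn (a joint): Angle of the knob about the vertical dial axis, in rad: 0 when the pointer lies along the box's x axis, growing counter-clockwise seen from above; stops at -1.6 and 1.6. It turns easily (0.05 N m).
- dial_grip (a point): Point on the dial axis in the knob's bar, 8 mm below the bar's top; x along the bar to the pointer, z up. Black knob: round flange 76 mm across, 10 mm thick, 1 mm above the box when home; on it an upright bar 70 mm long, 14 mm wide, 30 mm high, to be pinched across the 14 mm from above. Home, the flange's top is 61 mm and the bar's top 91 mm above the table.
- dial_pointer (a point): Pointer tip, on the flange's upper edge, 36 mm from the dial axis at the end of the bar that carries the white line.
- dial_pin: Locking pin below the pointer, hidden when home, 6 mm across, 30 mm from the dial axis. Origin: on the axis, at the box's top when home. Home it sits 8 mm deep in a slot; pulled up over 8 mm it is free to turn. Pushed down off a slot it lands on the ring, the knob still 8 mm up; within about 2 degrees of a slot's centre it sinks in. Do not force pin and ring together with over 40 N.
- frame: Dark wooden hand-mirror frame lying flat beside the box: ring 130 mm across, 18 mm thick, with a handle; loose. Origin: centre of the ring's underside.
- block: Pale wooden block 50 x 50 x 28 mm with a hole, lying beside the box; loose. Origin: centre of its underside.
- screwdriver: Screwdriver with a green handle, 180 mm long, lying beside the box; loose.
There are look-alikes about, which are no part of the job. Several things have the shape of the box; the one meant has the colours described above.

How it is judged:
By the outcome, as a careful person would: the job done as asked, in the order asked, and still so for the second after the job is handed in, with the robot touching nothing.
It also fails if it takes over 38 s, if anything falls off the work surface, if the arm or the gripper's body presses on something with over 40 N, if the wrist force passes 120 N, or if a joint passes its speed limit or range.

### The arm

A 7-joint arm with a two-finger parallel gripper is mounted at the origin on the work surface. World frame = base frame: x ahead of the robot, y to its left, z up, the work surface at z = 0. Lengths are in mm, angles in degrees, forces in N, time in s.
With the tool pointing down it reaches from about 425 to 925 mm from the base axis. Payload 6.8 kg.
Tool frame: the origin (TCP) lies on the centre line of the jaws, within the pads' length; the fingertips stand 14 mm ahead of it and the grasp point (between the pads) lies 5 mm behind it; z points along the fingers, y is the direction in which the jaws open and shut (so a half turn about z gives the same grasp; the last joint's range is limited). The gripper opens to 88 mm and grips with 3 to 60 N. Pads are 20 mm wide; open, the fingers measure 115 mm over their backs; the gripper's body (75 mm by 178 mm) begins 61 mm behind the grasp point.
Start: joints at [58.035, 27.33, 1.283, 89.118, -0.659, 63.558, -4.761], TCP at [293.491, -607.873, 236.664] pointing down, gripper open.
Joint ranges: [-169.35, 169.35], [-19.33, 120.38], [-80.79, 83.38], [13.8, 139.57], [-78.32, 258.32], [9.67, 109.79], [-169.56, 169.56]. Speed limits (degrees/s): [136.94, 136.94, 180, 180, 180, 180, 180].

### API

Orientations are given as a 3x3 rotation matrix whose columns are the frame's x, y, z axes.
In Python, from plant import bot, vision, order gives the robot as it stands. Calls block until the motion is done:
- bot.reach(position, orientation): joint-space move of the TCP to a pose.
- bot.move_linear(position, attitude=None, vel=150, guard=None): straight line of the TCP; attitude=None keeps the orientation; vel is the mean speed in mm/s. With guard (N) it stops when the force on the tool has changed by that much, and returns True; else False.
- bot.movej(angles): joint-space move.
- bot.ungrasp() and bot.close(squeeze=None): open the fingers fully, or close them until they stop; squeeze is the grip in N (None keeps the last).
- bot.pause(seconds).
- bot.ik(position, orientation): joint angles nearest the present ones, or None.
- vision.camera(name): name is "scene" or "top"; returns the picture (480x640x3 uint8, red, green, blue); there is no depth.
- vision.camera_info(name): a dict with "fx", "fy", "cx", "cy" (pixels), "extrinsics" (4x4, takes a point from camera to world coordinates). Camera axes: x right, y up, looking along -z (the intrinsics and any distortion apply to the point x, -y, -z); pixel columns grow to the right and rows downward; lengths in mm; the calibration is good to about 2 mm. A picture is of the moment at which its call begins. camera_info takes no time and is no camera call.
A pose or a line that the arm cannot do raises bot.Unreachable and nothing moves.
- order.job_done(): hands the job in, once; it reports no verdict.
Readings, each from a call of its own:
- bot.get_t(): time.
- bot.get_joints(): joint angles.
- bot.get_joint_velocities(): joint speeds.
- bot.get_effort(): joint torques, N m.
- bot.get_ee_pos(): TCP position.
- bot.get_tcp_rot(): TCP orientation.
- bot.get_ft_force(): force on the tool from outside, world axes, zero at the start.
- bot.get_moment(): the same for the moment, N m.
- bot.get_gripper_width(): finger opening in mm.
Only numpy, scipy, OpenCV 4.12 (cv2) and the standard library are available. Lean on these libraries where they do the work, as an engineer would, in place of code of your own. Each camera call takes 0.05 s, during which the arm holds its last target.

## Working session

There is one attempt and no reset: what is moved stays moved. The work goes in short steps, each a Python script; the robot and the scene stay as the last script left them, time stands still between calls to the robot, and variables do not carry over. Pictures are saved under pics/ and viewed, and the job is handed in when it is done.

```bash
ls; mkdir -p pics; python3 - <<'E'
from plant import bot, vision, order
import cv2
for n in("scene","top"):
    im=vision.camera(n); cv2.imwrite(f"pics/{n}0.png",im[:,:,::-1])
    i=vision.camera_info(n); print(n,i)
print(bot.get_t(),bot.get_tcp_rot(),bot.get_gripper_width())
E
```

```text
pics
scene {'fx': 464.84087300647093, 'fy': 464.84087300647093, 'cx': 324.3965444422795, 'cy': 246.5205289202234, 'extrinsics': array([[-8.24269762e-01, -3.16594652e-01,  4.69411532e-01,
         9.88449890e+02],
       [ 5.66162086e-01, -4.70113325e-01,  6.77092279e-01,
         6.23299648e+02],
       [ 6.31282148e-03,  8.23869703e-01,  5.66744087e-01,
         5.88963583e+02],
       [ 0.00000000e+00,  0.00000000e+00,  0.00000000e+00,
         1.00000000e+00]])}
top {'fx': 457.1239282329619, 'fy': 457.1239282329619, 'cx': 316.202602749739, 'cy': 240.8184079071641, 'extrinsics': array([[ 1.07702082e-02,  9.97714530e-01, -6.67062091e-02,
         4.95188534e+02],
       [-9.99867606e-01,  9.93169067e-03, -1.28892073e-02,
        -2.63839775e+01],
       [-1.21972440e-02,  6.68361970e-02,  9.97689406e-01,
         8.85607827e+02],
       [ 0.00000000e+00,  0.00000000e+00,  0.00000000e+00,
         1.00000000e+00]])}
0.1 [[ 9.00515238e-01  4.34823753e-01 -7.81184307e-04]
 [ 4.34824442e-01 -9.00514196e-01  1.37391472e-03]
 [-1.06056804e-04 -1.57690917e-03 -9.99998751e-01]] 87.97713025424713
```

View pics/scene0.png

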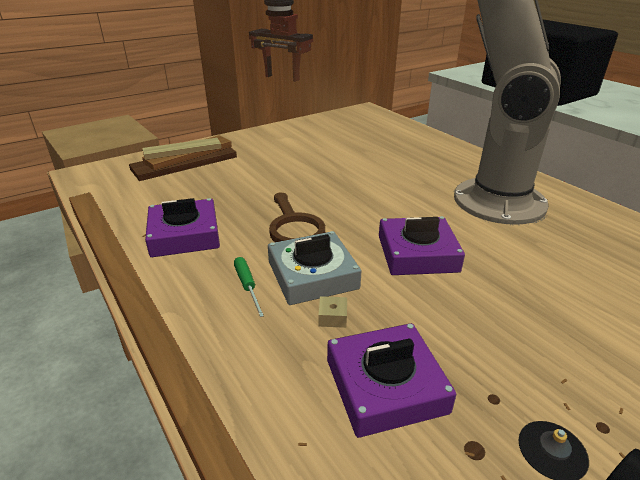

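View pics/top0.png

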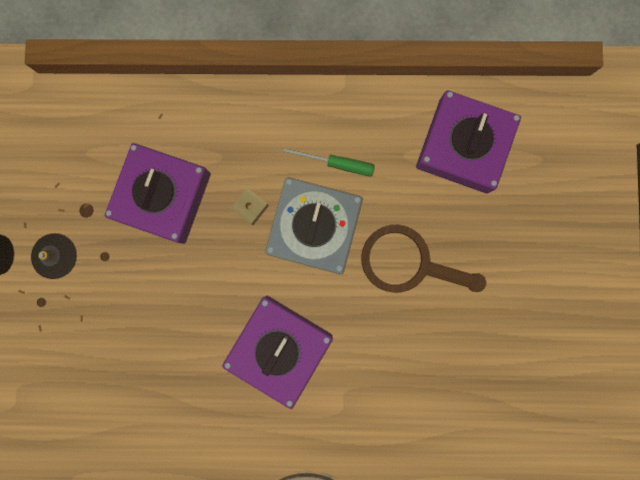

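The top view has four box-shaped things: purple at (157,193), (469,141) and (278,352), and one grey at (314,225) with a black knob and four coloured studs. Only the grey one fits the description. The red stud is at about (342,223), on the right. I'll check this in a crop and measure.

```bash
cat > h.py <<'E'
import numpy as np, cv2
from plant import bot, vision, order
def project_ray(n,u,v,z):
    i=vision.camera_info(n);E=i["extrinsics"]
    d=E[:3,:3]@np.array([(u-i["cx"])/i["fx"],-(v-i["cy"])/i["fy"],-1.0]);o=E[:3,3]
    return o+d*(z-o[2])/d[2]
def cen(mask):
    n,l,s,c=cv2.connectedComponentsWithStats(mask.astype(np.uint8))
    k=1+np.argmax(s[1:,4]) if n>1 else 0
    return c[k],s[k,4]
E
python3 - <<'E'
from h import *
for n,(x0,y0,x1,y1) in {"top":(255,165,375,285),"scene":(255,220,375,310)}.items():
    im=cv2.imread(f"pics/{n}0.png");c=im[y0:y1,x0:x1]
    cv2.imwrite(f"pics/{n}crop.png",cv2.resize(c,None,fx=5,fy=5,interpolation=cv2.INTER_CUBIC))
    hsv=cv2.cvtColor(c,cv2.COLOR_BGR2HSV).astype(int);H,S,V=hsv[...,0],hsv[...,1],hsv[...,2]
    col={"red":((H<8)|(H>172))&(S>140)&(V>80),"yellow":(H>18)&(H<33)&(S>140)&(V>120),"green":(H>45)&(H<80)&(S>110),"blue":(H>105)&(H<125)&(S>140)}
    for k,m in col.items():
        p,a=cen(m);p=p+[x0,y0]; print(n,k,p.round(1),a,project_ray(n,*p,53).round(1))
    if n=="top":
        p,a=cen(V<60);print("black",p+[x0,y0],a)
E
```

```text
top red [341.8 223. ] 23 [584.  -62.1  53. ]
top yellow [302.5 198.8] 28 [628.   10.4  53. ]
top green [356.3 168.5] 301 [685.2 -88.   53. ]
top blue [289.8 209.7] 12 [607.7  33.5  53. ]
black [313.55795848 225.05276817] 1156
scene red [314.5 264.5] 10800 [594.9  22.7  53. ]
scene yellow [297.6 267.6] 20 [627.1  12.7  53. ]
scene green [287.9 249.6] 17 [611.7 -49.1  53. ]
scene blue [312.8 270.3] 21 [607.7  36.1  53. ]
```

```bash
python3 -c "
import cv2,numpy as np
a=cv2.imread('pics/topcrop.png');cv2.imwrite('pics/topcrop2.png',a)"
```

```text
(no output)
```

View pics/topcrop.png

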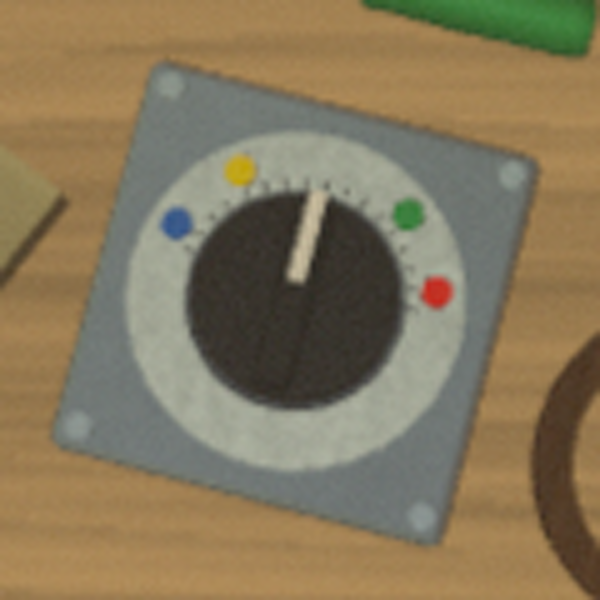

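The crop confirms the grey box. Its pointer runs up and slightly right, from (314,221) to (319,203). Seen from above, going clockwise it's green then red; going counter-clockwise it's yellow then blue. So red is at −72°. Next I fit the dial frame from the studs in both views.

```bash
cat > fit.py <<'E'
from h import *
def fit(P,A):
    A=np.radians(A);M=52*np.c_[np.cos(A),np.sin(A)];P=np.array(P)[:,:2]
    m,p=M.mean(0),P.mean(0);X=M-m;Y=P-p
    th=np.arctan2((X[:,0]*Y[:,1]-X[:,1]*Y[:,0]).sum(),(X*Y).sum())
    R=np.array([[np.cos(th),-np.sin(th)],[np.sin(th),np.cos(th)]])
    c=p-R@m; return c,np.degrees(th),np.abs(M@R.T+c-P).max()
E
python3 - <<'E'
from fit import *
im=cv2.imread("pics/top0.png");hsv=cv2.cvtColor(im,cv2.COLOR_BGR2HSV).astype(int)
x0,y0=328,198;c=hsv[y0:218,x0:346]
g=cen((c[...,0]>45)&(c[...,0]<80)&(c[...,1]>90))[0]+[x0,y0];print(g)
z=53.5
T={-72:(341.8,223.),38:(302.5,198.8),72:(289.8,209.7),-38:tuple(g)}
S={38:(297.6,267.6),-38:(287.9,249.6),72:(312.8,270.3)}
for n,D in(("top",T),("scene",S)):
    P=[project_ray(n,*p,z) for p in D.values()];print(n,fit(P,list(D)))
a=project_ray("top",255+297/5,165+280/5,91);b=project_ray("top",255+318/5,165+195/5,91)
print(a,b,np.degrees(np.arctan2(*(b-a)[1::-1])))
# box top corners screws
Q=[project_ray("top",255+u/5,165+v/5,50) for u,v in((170,85),(512,174),(422,517),(76,427))]
print(np.mean(Q,0),[np.degrees(np.arctan2(*(Q[i]-Q[j])[1::-1])) for i,j in((0,3),(1,2))])
print(project_ray("top",313.56,225.05,61))
E
```

```text
[336.04 207.6 ]
top (array([580.22147929, -10.49609942]), np.float64(-14.023356197202318), np.float64(0.2941295647316906))
scene (array([580.11285826,  -7.31509217]), np.float64(-14.285285467153443), np.float64(0.2864884445639291))
[582.99273239 -12.5944773   91.        ] [612.99182059 -19.62167099  91.        ] -13.183653594112645
[580.19452286 -11.16859056  50.        ] [np.float64(-14.400938115484339), np.float64(-14.284765792903759)]
[578.91574105 -10.63274109  61.        ]
```

```bash
cat >> h.py <<'E'
def rot(h,flip=1):
    h=np.radians(h);x=np.array([np.cos(h),np.sin(h),0])*flip;z=np.array([0,0,-1.]);return np.c_[x,np.cross(z,x),z]
E
python3 - <<'E'
from h import *
C=[580.2,-9.0]
for f in(1,-1):
  for z in(150,78,):
    for a in(0,-72,-86):
      q=bot.ik(C+[z],rot(-14.2+a,f)); print(f,z,a,None if q is None else np.round(q,1))
R=rot(-14.2);bot.reach(C+[150],R)
print(bot.get_t(),bot.get_ee_pos(),bot.get_joints(),bot.get_ft_force())
for n in("scene","top"):
    im=vision.camera(n); cv2.imwrite(f"pics/{n}1.png",im[:,:,::-1])
E
```

```text
1 150 0 [   2.6   24.4  -10.1  106.5    5.5   49.6 -114.3]
1 150 -72 [ -52.2   47.2   72.8  109.9  -51.1   64.2 -134.6]
1 150 -86 [ 42.2  41.9 -68.  103.9  43.1  65.1 129. ]
1 78 0 [-1.000e-01  2.990e+01 -6.700e+00  1.092e+02  5.000e+00  4.120e+01
 -1.139e+02]
1 78 -72 [ -50.9   56.7   72.3  112.4  -62.7   63.6 -126.6]
1 78 -86 [ 41.7  49.9 -68.3 106.4  52.9  63.1 122.3]
-1 150 0 [ 24.   29.  -38.4 105.   21.9  53.7  51.7]
-1 150 -72 [ 18.1  27.1 -30.3 105.4  16.9  52.1 -16.2]
-1 150 -86 [ 16.6  26.7 -28.2 105.5  15.7  51.7 -29.1]
-1 78 0 [ 23.3  35.  -37.9 107.5  28.6  47.3  46.3]
-1 78 -72 [ 16.7  32.7 -28.8 108.   21.6  44.8 -20. ]
-1 78 -86 [ 15.   32.2 -26.5 108.1  19.9  44.3 -32.6]
2.4833 [580.34557807 -10.05423586 150.0895855 ] [   2.67182675   24.4285242   -10.02701073  106.44647399    5.46235798
   49.5737177  -114.29678201] [-0.93736227  0.29769433  0.78438501]
```

```bash
python3 - <<'E'
import cv2,numpy as np
a=cv2.imread('pics/scene1.png')[150:320,220:400];b=cv2.imread('pics/top1.png')[140:310,225:405]
cv2.imwrite('pics/c1.png',cv2.resize(np.hstack([a,b]),(794,375)))
E
```

```text
(no output)
```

View pics/c1.png

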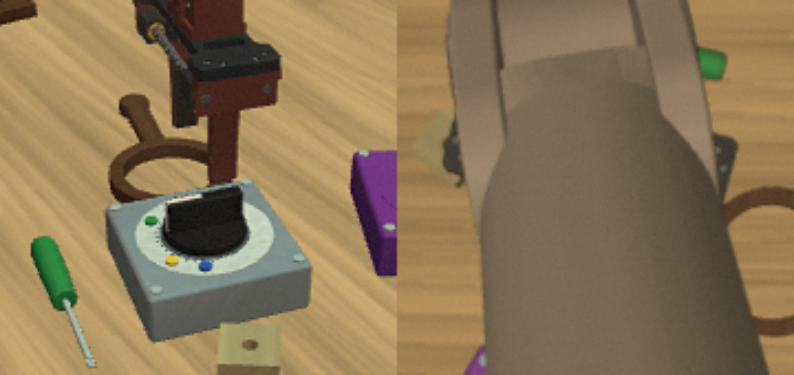

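Flip +1 would run out of range on joint 7 (−114° with about −80° still to go). I'll use the half-turned grasp, where joint 7 goes from about +46° to −40°. In the scene crop the jaws straddle the dial.

```bash
cat >> h.py <<'E'
def proj(n,p):
    i=vision.camera_info(n);E=i["extrinsics"];c=E[:3,:3].T@(np.array(p)-E[:3,3])
    return np.array([i["cx"]+i["fx"]*c[0]/-c[2],i["cy"]-i["fy"]*c[1]/-c[2]])
E
python3 - <<'E'
from h import *
C=[580.2,-9.0]
R=rot(-14.2,-1);bot.reach(C+[125],R)
print(bot.get_t(),bot.get_ee_pos(),bot.get_joints(),bot.get_ft_force())
bot.pause(0.2);print(bot.get_ee_pos())
p=bot.get_ee_pos();Rt=bot.get_tcp_rot();print(Rt.round(4))
im=vision.camera("scene")[:,:,::-1]; cv2.imwrite("pics/scene2.png",im)
im=im.copy()
for s in(-1,1):
    u=proj("scene",p+Rt@np.array([0,s*44,14]));print(u);
    u=u.round().astype(int);im[u[1],u[0]]=(0,255,255)
cv2.imwrite("pics/c2.png",cv2.resize(im[150:320,220:400],None,fx=3.5,fy=3.5,interpolation=cv2.INTER_NEAREST))
E
```

```text
4.925 [580.18499345  -9.03398473 124.98065011] [ 31.36800337  34.64895639 -49.3491956  105.51375301  31.88361877
  54.77236438  43.62494505] [-0.24953035  0.31008088 -0.71618311]
[580.19719287  -8.94803766 125.01463126]
[[-9.694e-01  2.454e-01  0.000e+00]
 [ 2.454e-01  9.694e-01 -1.000e-04]
 [-0.000e+00 -1.000e-04 -1.000e+00]]
[304.43002152 218.27162433]
[319.39757724 241.50819463]
```

View pics/c2.png

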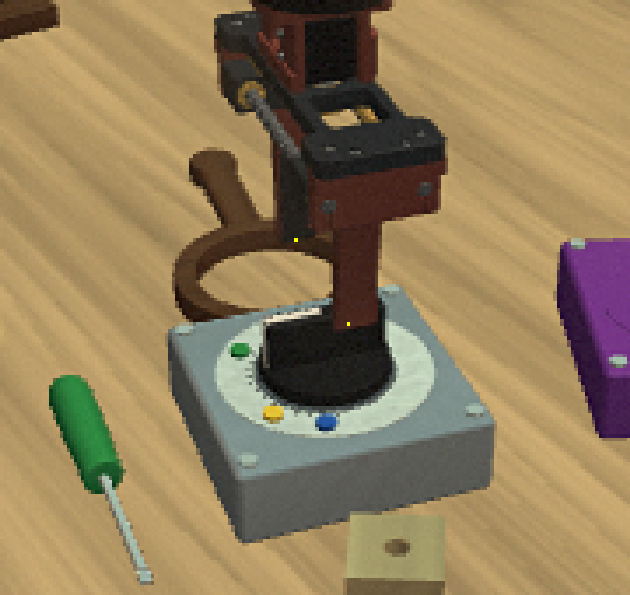

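The projected fingertips match the picture to within about 2 px, and the jaws straddle the bar across its 14 mm. I'll descend and pinch lightly to feel the centring.

```bash
python3 - <<'E'
from h import *
f0=bot.get_ft_force()
print(bot.move_linear([580.2,-9,79],vel=60,guard=8),bot.get_t(),bot.get_ee_pos())
f1=bot.get_ft_force();print(f0.round(2),f1.round(2))
bot.close(6);print("w",bot.get_gripper_width(),bot.get_ee_pos(),bot.get_ft_force().round(2),bot.get_moment().round(2),bot.get_t())
Rt=bot.get_tcp_rot();print("tool F",(Rt.T@(bot.get_ft_force()-f1)).round(2))
E
```

```text
False 6.0917 [580.44683429  -8.86641392  79.26551947]
[-0.24  0.16 -0.26] [ 0.48 -0.12  0.11]
w 14.119409729087026 [580.30545008  -8.60073802  79.06259455] [ 0.53  1.85 -1.47] [ 0.32 -0.27 -0.06] 7.2083
tool F [0.44 1.93 1.58]
```

Well centred: width 14.1 mm, lateral force under 2 N. Now I'll grip firmly and pull up 11 mm.

```bash
python3 - <<'E'
from h import *
bot.close(30);p=bot.get_ee_pos();print("w",bot.get_gripper_width(),p,bot.get_ft_force().round(2),bot.get_moment().round(2),bot.get_t())
print(bot.move_linear([580.2,-8.6,79+11],vel=25,guard=25),bot.get_ee_pos(),bot.get_ft_force().round(2),bot.get_moment().round(2),bot.get_t())
im=vision.camera("scene")[:,:,::-1]
cv2.imwrite("pics/c3.png",cv2.resize(im[150:320,220:400],None,fx=3.5,fy=3.5,interpolation=cv2.INTER_CUBIC))
E
```

```text
w 13.930365232426018 [580.28303809  -8.58803562  79.03527864] [ 0.7   2.82 -0.44] [ 0.5  -0.24 -0.04] 7.425
False [580.31142549  -8.59144834  90.54714371] [-0.1   1.96  1.34] [ 0.46 -0.15 -0.03] 8.0167
```

View pics/c3.png

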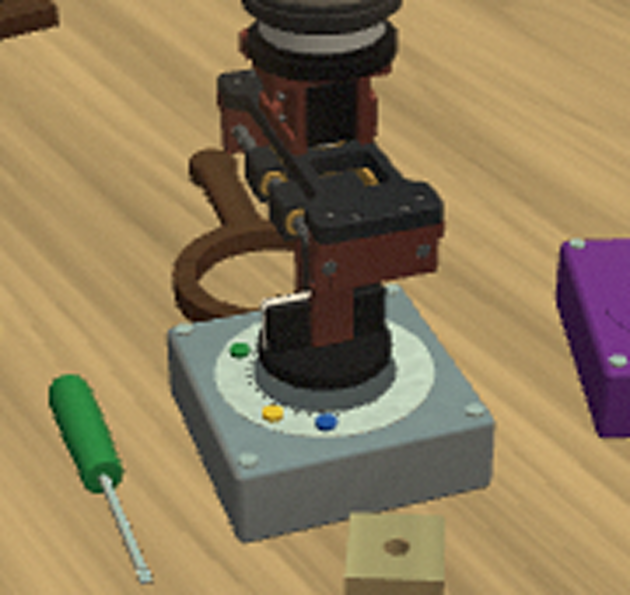

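The knob is up about 11 mm. Next I turn it clockwise to −62° (one side of the mark) with joint 7 and probe down gently.

```bash
cat >> h.py <<'E'
def head():
    x=-bot.get_tcp_rot()[:,0];return np.degrees(np.arctan2(x[1],x[0]))
def turn(a):   # dial angle a, heading = -14.2+a ; small step first-time checked
    q=np.array(bot.get_joints());q[6]+=(-14.2+a)-head();bot.movej(q)
def st(s):
    print(s,"t",round(bot.get_t(),2),"p",bot.get_ee_pos().round(2),"dial",round(head()+14.2,2),"F",bot.get_ft_force().round(1),"M",bot.get_moment().round(2),"w",round(bot.get_gripper_width(),2))
E
python3 - <<'E'
from h import *
st("0");turn(-5);st("-5")
if abs(head()+14.2+5)<1.5:
    turn(-62);st("-62")
    p=bot.get_ee_pos()
    R=rot(-14.2-62,-1)
    g=bot.move_linear([580.25,-8.6,84.5],R,vel=15,guard=11);st(g)
E
```

```text
0 t 8.07 p [580.31  -8.59  90.49] dial -0.0 F [0.5 1.4 1.5] M [ 0.42 -0.2  -0.07] w 13.73
-5 t 8.32 p [580.33  -8.55  90.56] dial -4.88 F [ 0.9  2.3 -0.3] M [ 0.44 -0.33 -0.02] w 13.74
-62 t 9.26 p [580.37  -8.53  90.56] dial -61.86 F [ 0.3  1.7 -1.3] M [ 0.45 -0.36 -0.09] w 14.29
True t 9.61 p [580.35  -8.38  86.61] dial -61.95 F [-0.7 -0.2  5.1] M [-0.17  0.06 -0.03] w 13.76
```

It landed on the ring at about 8 mm up, so there's no slot at −62°. I'll probe neighbouring angles lightly, lifting slightly between tries.

```bash
cat >> h.py <<'E'
def probe(a,g=9):
    bot.move_linear([580.3,-8.6,88.8],vel=25)
    turn(a)
    r=bot.move_linear([580.3,-8.6,84],rot(-14.2+a,-1),vel=15,guard=g);st(f"probe {a} {r}")
    return bot.get_ee_pos()[2]<85.3
E
python3 - <<'E'
from h import *
for a in(-82,-80.3,-83.7,-64,-60):
    if probe(a): print("IN",a);break
E
```

```text
probe -82 False t 10.76 p [580.4   -8.52  83.7 ] dial -81.96 F [ 1.8  2.4 -2.4] M [ 0.52 -0.67  0.  ] w 14.16
IN -82
```

At −82° it sank below the ring with hardly any force. I'll push on down to home, guarded.

```bash
python3 - <<'E'
from h import *
R=rot(-14.2-82,-1)
g=bot.move_linear([580.3,-8.6,77.8],R,vel=15,guard=14);st(g)
bot.pause(0.2);st("hold")
im=vision.camera("scene")[:,:,::-1]
cv2.imwrite("pics/c4.png",cv2.resize(im[150:320,220:400],None,fx=3.5,fy=3.5,interpolation=cv2.INTER_CUBIC))
E
```

```text
True t 11.17 p [580.46  -8.44  78.94] dial -81.99 F [-1.8 -0.3  6.7] M [-0.09  0.3   0.06] w 14.11
hold t 11.37 p [580.45  -8.46  78.95] dial -81.99 F [-1.2  0.2  5.9] M [-0.03  0.23 -0.01] w 13.37
```

View pics/c4.png

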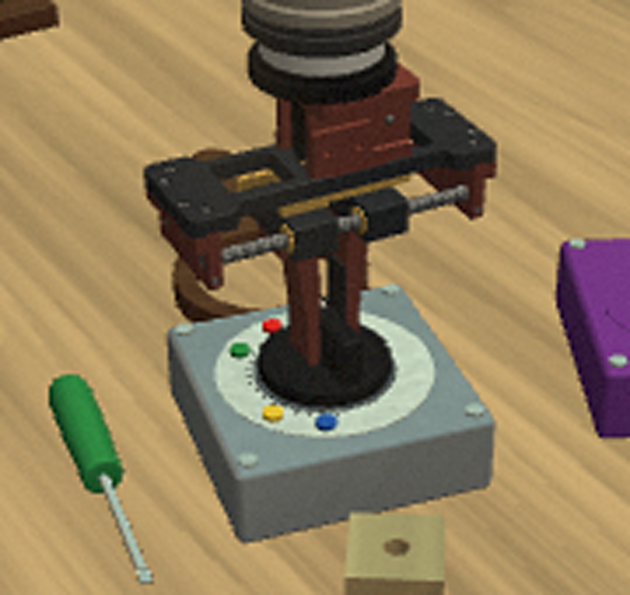

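The stop came at z = 78.95, against 79.06 at the start, and the picture shows the flange down on the box. I'll press slightly firmer (under 25 N), let go, retreat and check.

```bash
python3 - <<'E'
from h import *
R=rot(-14.2-82,-1)
g=bot.move_linear([580.3,-8.6,77.5],R,vel=12,guard=12);st(g)
bot.ungrasp();st("open")
bot.move_linear([580.3,-8.6,140],R,vel=120);st("up")
q=np.array(bot.get_joints());q[0]-=45;bot.movej(q);st("away")
bot.pause(.2)
for n in("scene","top"):
    im=vision.camera(n); cv2.imwrite(f"pics/{n}5.png",im[:,:,::-1])
a=cv2.imread('pics/scene5.png')[180:330,235:395];b=cv2.imread('pics/top5.png')[150:300,235:395]
cv2.imwrite('pics/c5.png',cv2.resize(np.hstack([a,b]),(800,375),interpolation=cv2.INTER_CUBIC))
E
```

```text
True t 11.62 p [580.45  -8.45  78.94] dial -82.0 F [-1.  -1.1  6.5] M [-0.06  0.26  0.07] w 13.97
open t 12.83 p [580.74  -7.54  78.77] dial -81.98 F [ 0.4  0.5 -0.4] M [-0.03 -0.05 -0.02] w 87.58
up t 13.49 p [580.    -8.91 139.72] dial -82.01 F [ 0.1 -0.2 -0.5] M [-0.04 -0.07 -0.03] w 88.05
away t 15.12 p [417.64 402.54 139.4 ] dial -37.16 F [-0.1 -1.1  0.6] M [-0.04 -0.16 -0.01] w 87.67
```

View pics/c5.png

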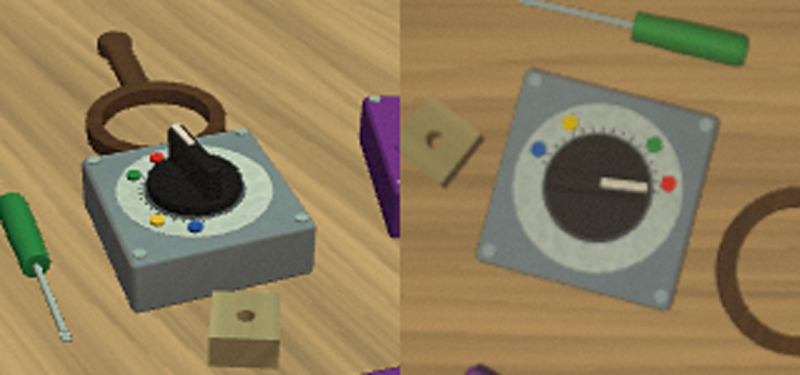

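View pics/top5.png

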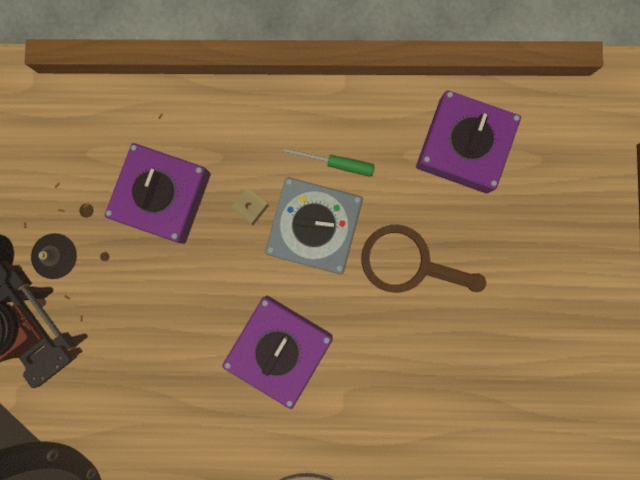

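The pointer is at the red stud, just clockwise of it: tip at (333,224), stud at (342,223). The frame, block and screwdriver look unmoved. One last comparison of knob height before and after.

```bash
python3 - <<'E'
from h import *
for n,(x0,y0,x1,y1) in {"scene":(285,230,345,275),"top":(285,195,345,255)}.items():
    for k in(0,5):
        c=cv2.imread(f"pics/{n}{k}.png")[y0:y1,x0:x1];m=(c.max(2)<70)
        ys,xs=np.nonzero(m);print(n,k,"left/right/bottom",xs.min()+x0,xs.max()+x0,ys.max()+y0,m.sum())
a,b=[cv2.imread(f"pics/top{k}.png").astype(int) for k in(0,5)]
d=(abs(a-b).max(2)>60);d[:,:120]=0;ys,xs=np.nonzero(d);print("changed",xs.min(),xs.max(),ys.min(),ys.max())
order.job_done();print(bot.get_t())
E
```

```text
scene 0 left/right/bottom 286 331 272 951
scene 5 left/right/bottom 286 331 272 891
top 0 left/right/bottom 293 334 245 1288
top 5 left/right/bottom 293 334 245 1277
changed 312 333 203 226
the job is handed in; nothing more can be done
the job is handed in; nothing more can be done
```

The dial is set at the red mark, pushed fully home and released, and I handed the job in at about 15 s of the 38 s allowed.

I pulled the grey box's knob up about 11.5 mm and turned it clockwise. A gentle probe at −62° landed on the ring. At −82°, 10° past the red stud at −72°, the pin sank in with almost no force. I pushed it home with guarded moves (about 7 N read at the stops), let go and moved the arm clear.

**Last checks:**
- **Seating:** the knob stopped with the tool at z = 78.94 mm, against 79.06 mm when it was home at the start. Its outline in both cameras matches the home picture to the pixel.
- **Pointer:** the top view shows it at the red stud, just clockwise of it.
- **Surroundings:** apart from the arm in the left strip, which I left out of the comparison, only pixels at the knob changed in the top view. The frame, block and screwdriver are where they lay.

The two cameras disagreed by about 3 mm on where the dial is in y. I took a value between them, and the light side force when gripping (under 3 N) showed it was close. No check failed.

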